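Shut down the outlet strip at closing time

TASK

Shut down the desk's outlet strip: starting at the end away from the cord, run a closed fingertip low along the whole row of rocker switches, one after another, to the cord end, and on the way press every black rocker off (its half nearest the cord down); pass low over those that are off already too. Skim over the red rocker and leave it on with its charger in place, because that outlet stays live. Press gently, and do not lift or knock over anything.

Things in the scene. Friction and masses are not known exactly. Their poses are not given: they have to be found in the camera images.
- strip: Outlet strip screwed to the desk: aluminium, black ends, 84 wide, 292 long (338 over the foot tabs), top of its white outlet plates 32 above the desk. Origin on the desk under its centre; y runs along the strip away from the cord (which leaves the -y end into a flat desk grommet), x across. Five rockers in a row along y at x = -24, outlets at x = +18, pitch 52; the two rows face each other.
- row_1 (a point): Place 1 of 5 in the row of rockers (1 = farthest from the cord, 5 = nearest it): the middle of the rocker there, at the height of the plates' top (32 above the desk).
- row_2 (a point): Place 2 of 5 in the row of rockers (1 = farthest from the cord, 5 = nearest it): the middle of the rocker there, at the height of the plates' top (32 above the desk).
- row_3 (a point): Place 3 of 5 in the row of rockers (1 = farthest from the cord, 5 = nearest it): the middle of the rocker there, at the height of the plates' top (32 above the desk).
- row_4 (a point): Place 4 of 5 in the row of rockers (1 = farthest from the cord, 5 = nearest it): the middle of the rocker there, at the height of the plates' top (32 above the desk).
- row_5 (a point): Place 5 of 5 in the row of rockers (1 = farthest from the cord, 5 = nearest it): the middle of the rocker there, at the height of the plates' top (32 above the desk).
- sw_a (a joint): Tilt of one black rocker (a snap switch that jumps to the nearer end by itself once past the middle, about 3 N at its rim): +0.22 = on (half away from the cord down), -0.22 = off (half nearest the cord, marked with a ring, down).
- pivot_a (a point): Middle of black rocker sw_a, at the height of the plates' top. The rocker is 18 wide and 34 long with bevelled ends, lying lengthwise along the strip, pivoted across its middle; its surface is a shallow V. Above the plates' top its middle stands 2.5, the rim of a half (14 from the middle) up 8, level 5, down 2. Which place in the row it has varies.
- sw_b (a joint): Tilt of one black rocker (a snap switch that jumps to the nearer end by itself once past the middle, about 3 N at its rim): +0.22 = on (half away from the cord down), -0.22 = off (half nearest the cord, marked with a ring, down).
- pivot_b (a point): Middle of black rocker sw_b, at the height of the plates' top. The rocker is 18 wide and 34 long with bevelled ends, lying lengthwise along the strip, pivoted across its middle; its surface is a shallow V. Above the plates' top its middle stands 2.5, the rim of a half (14 from the middle) up 8, level 5, down 2. Which place in the row it has varies.
- sw_c (a joint): Tilt of one black rocker (a snap switch that jumps to the nearer end by itself once past the middle, about 3 N at its rim): +0.22 = on (half away from the cord down), -0.22 = off (half nearest the cord, marked with a ring, down).
- pivot_c (a point): Middle of black rocker sw_c, at the height of the plates' top. The rocker is 18 wide and 34 long with bevelled ends, lying lengthwise along the strip, pivoted across its middle; its surface is a shallow V. Above the plates' top its middle stands 2.5, the rim of a half (14 from the middle) up 8, level 5, down 2. Which place in the row it has varies.
- sw_d (a joint): Tilt of one black rocker (a snap switch that jumps to the nearer end by itself once past the middle, about 3 N at its rim): +0.22 = on (half away from the cord down), -0.22 = off (half nearest the cord, marked with a ring, down).
- pivot_d (a point): Middle of black rocker sw_d, at the height of the plates' top. The rocker is 18 wide and 34 long with bevelled ends, lying lengthwise along the strip, pivoted across its middle; its surface is a shallow V. Above the plates' top its middle stands 2.5, the rim of a half (14 from the middle) up 8, level 5, down 2. Which place in the row it has varies.
- sw_red (a joint): Tilt of the red rocker: +0.22 = on, as at the start; the same switch as the black ones.
- pivot_red (a point): Middle of the red rocker, at the height of the plates' top; same sizes as the black ones.
- charger: White USB charger, a cube 34x36x30, standing in the outlet of the red rocker, 42 across the strip from that rocker's middle; merely stands there, can be knocked off. Origin at the centre of its underside.
- phone_dock: Bystander: black card terminal with grey keys, 120x64x24; origin at the centre of its underside.
- mug_1: Bystander: green and white mug, 78x116x101; origin at the centre of its underside.
- cup_stack_a: Bystander: stack of clear cups, 92x92x161; origin at the centre of its underside.
- cup_stack_b: Bystander: stack of white paper cups, 92x92x123; origin at the centre of its underside.
- pack_a: Bystander: brown cardboard packet, 66x105x35; origin at the centre of its underside.
- clear_tub: Bystander: round tub with white lid, 115x115x70; origin at the centre of its underside.

How it is judged:
By the outcome, as a careful person would: the job done as asked, in the order asked, and still so for the second after the job is handed in, with the robot touching nothing.
It also fails if it takes over 45 s, if anything falls off the work surface, if the arm or the gripper's body presses on something with over 40 N, if the wrist force passes 120 N, or if a joint passes its speed limit or range.

ROBOT

A 7-joint arm with a two-finger parallel gripper is mounted at the origin on a cart in front of the work surface, level with it; the furniture and walls round the work are solid. World frame = base frame: x ahead of the robot, y to its left, z up, the work surface at z = 0. Lengths are in m, angles in rad, forces in N, time in s.
With the tool pointing down it reaches from about 0.4 to 0.875 m from the base axis. Payload 19.3 kg.
Tool frame: the origin (TCP) lies between the finger pads, 19 mm behind the fingertips; this is the grasp point; z points along the fingers, y is the line along which they close (so a half turn about z gives the same grasp; the last joint's range is limited). The gripper opens to 85 mm and grips with 20 to 120 N. Pads are 22 mm wide; open, the fingers measure 114 mm over their backs; the gripper's body (76 mm by 85 mm) begins 54 mm behind the grasp point. The pads swing forward as they close: fully open they stand 13 mm farther back than shut.
Start: joints at [-1.183, 0.521, -0.036, 1.599, 0.021, 1.021, -0.113], TCP at [0.276, 0.561, 0.25] pointing down, gripper open.
Joint ranges: [-2.91, 2.91], [-0.3, 2.13], [-1.5, 1.42], [0.17, 2.43], [-1.26, 4.41], [0.16, 1.93], [-2.52, 2.52]. Speed limits (rad/s): [1.89, 1.89, 2.39, 2.39, 3.01, 3.01, 3.01].

INTERFACE

Orientations are given as [roll, pitch, yaw] about the fixed x, y, z axes, in that order (R = Rz(yaw) Ry(pitch) Rx(roll)).
In Python, from workcell import bot, telemetry, workorder, grab_frame, calibration gives the robot as it stands (bot), with the cameras as plain functions, the readings (telemetry) and the job (workorder).
- The arm moves only by the tool nudge_tcp, called after "Request:" as name([rows], argument=value, ...), one row to a line, values as JSON. Schema: {"type":"object","properties":{"rows":{"type":"array","items":{"type":"object","properties":{"jaw":{"type":"number"},"sx":{"type":"number"},"sy":{"type":"number"},"sz":{"type":"number"},"drx":{"type":"number"},"dry":{"type":"number"},"drz":{"type":"number"}},"additionalProperties":false,"required":["jaw"]},"minItems":1,"maxItems":5},"grip_force":{"type":"number"},"only":{"type":"string"},"quiet":{"type":"boolean"},"lines":{"type":"string"}},"required":["rows"],"additionalProperties":false}. rows is a list of rows, 1 to 5 of them, each an object with the fields jaw (the finger opening in m), sx, sy, sz (the shift in m), drx, dry, drz (a rotation vector in rad); a field left out counts as zero (the opening has to be given); each row is the pose to reach, as a shift and turn from the pose commanded when the call began, along the tool's axes at that moment; what a row does not reach only later rows make up. A row lasts 1/8 s, in which the tool goes at most 0.0625 m and 0.188 rad, less where a joint would pass 70% of its speed; a pose out of reach is approached as far as the arm can. The fingers move at their own pace and stop on an object; grip_force is the grip in N (left out, the last holds). Time passes only in rows, so rows that do not move let the fingers close. The tool returns the time, the measured TCP pose, the force, the opening and the grip force at its end. only (a regular expression) keeps the lines of the reply that match it, lines (a string "A,B") keeps lines A to B, and quiet returns only ok. Input that does not fit is refused with a message, and nothing moves.
- telemetry.observe(): the state, without advancing time (a new reading comes with each control period).
- grab_frame(name): name is "scene" or "top" or "wrist"; returns the picture (384x512x3 uint8, blue, green, red); there is no depth.
- calibration(name): a dict with "vfov" (degrees; the focal length in pixels is half the picture's height over the tangent of half this angle, whatever the lens; pixels are square), "cx", "cy" (the principal point, pixels), "eye" and "attitude" of the camera in the world. Camera axes: x right, y down, z forward; pixel columns grow to the right and rows downward; lengths in m; the calibration is good to about 2 mm. A picture is of the moment at which its call begins: read the wrist's pose just before it. calibration takes no time and is no camera call; for the wrist camera it gives the pose at the moment of the call.
- workorder.job_done(): hands the job in; it is judged then, once.
The state is a dict: "clock": time; "qpos": joint angles; "qd": joint speeds; "joint_efforts": joint torques, N m; "position": TCP position; "tool_rot": TCP orientation; "force": force on the tool from outside, world axes, zero at the start; "moment": the same for the moment, N m; "grip_width": finger opening in m; "finger_force": force on a finger pad.
Only numpy, scipy, OpenCV 4.12 (cv2) and the standard library are available. Lean on these libraries where they do the work, as an engineer would, in place of code of your own. Each camera call takes 0.05 s, during which the arm holds its last target. There are 200 camera calls.

## Working session

There is one attempt and no reset: what is moved stays moved. The work goes in short steps, Python scripts to look and compute and a tool call to move; the robot and the scene stay as the last step left them, time stands still between calls to the robot, and variables do not carry over. Pictures are saved under pics/ and viewed, at most 10 in all, crops included, and the job is handed in when it is done.

```bash
ls; mkdir -p pics
```

Run:
```python
from workcell import bot, telemetry, workorder, grab_frame, calibration
import cv2
for n in("scene","top"):
    c=calibration(n);print(n,c)
    im=grab_frame(n);cv2.imwrite(f"pics/{n}0.png",im)
s=telemetry.observe();print(s)
```

```text
pics
workcell.py
scene {'vfov': 49.86006382620494, 'cx': 257.8169171325047, 'cy': 189.77279988447654, 'eye': array([-0.29680729, -0.55155841,  1.06664049]), 'attitude': array([-2.3377423 ,  0.01868581, -0.94707446])}
top {'vfov': 56.26719099263291, 'cx': 256.29439914971607, 'cy': 191.1345777806524, 'eye': array([0.32351022, 0.08331958, 1.38523923]), 'attitude': array([-2.9604094 ,  0.00355627, -1.59631317])}
{'clock': 0.1, 'qpos': array([-1.1831925 ,  0.52198053, -0.03634741,  1.59994034,  0.02122505,
        1.02111358, -0.1127772 ]), 'qd': array([-1.07237420e-03, -6.19004767e-05, -2.45708902e-04, -2.47890577e-03,
        6.01894028e-04,  2.49807157e-04,  6.34061942e-04]), 'joint_efforts': array([ 3.83825900e-03, -9.28479624e+01,  1.98428951e+00, -3.70526862e+01,
        1.82082894e-02,  5.42300055e-03,  3.11959184e-05]), 'position': array([0.27613601, 0.56037259, 0.2494706 ]), 'tool_rot': array([-3.14054014e+00,  8.55550308e-05,  2.68383092e+00]), 'force': array([-0.4917059 , -0.15911522, -0.1570255 ]), 'moment': array([ 0.01227345, -0.02805537, -0.00758675]), 'finger_force': 0.0, 'grip_width': 0.08521478051460828}
```

View pics/top0.png

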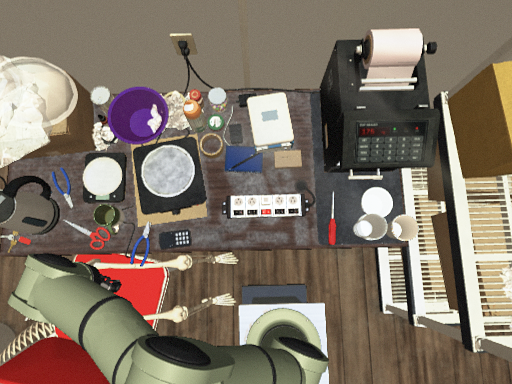

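View pics/scene0.png

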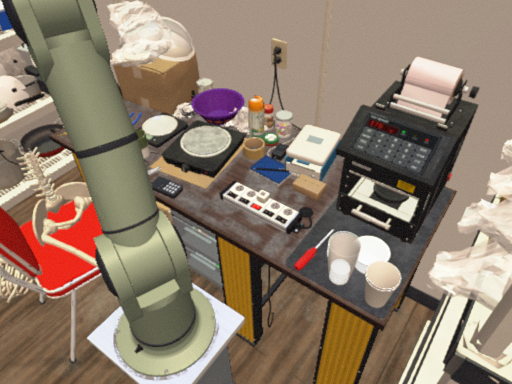

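The top view shows the strip at about (265,205), its cord leaving right (world -y), with the red rocker at about (266,212), the middle place. The scene view agrees. Next I'll locate it roughly and bring the wrist camera over.

Create h.py:
```python
import numpy as np,cv2
from scipy.spatial.transform import Rotation as R
from workcell import bot, telemetry, workorder, grab_frame, calibration
def ray(c,u,v):
    f=192/np.tan(np.radians(c["vfov"]/2))
    d=R.from_euler("xyz",c["attitude"]).apply([(u-c["cx"])/f,(v-c["cy"])/f,1])
    return np.array(c["eye"]),d
def onz(c,u,v,z):
    e,d=ray(c,u,v); return e+d*(z-e[2])/d[2]
def proj(c,p):
    f=192/np.tan(np.radians(c["vfov"]/2))
    q=R.from_euler("xyz",c["attitude"]).inv().apply(np.array(p)-c["eye"])
    return c["cx"]+f*q[0]/q[2],c["cy"]+f*q[1]/q[2]
def tri(c1,p1,c2,p2):
    e1,d1=ray(c1,*p1);e2,d2=ray(c2,*p2)
    A=np.c_[d1,-d2];t=np.linalg.lstsq(A,e2-e1,rcond=None)[0]
    a,b=e1+t[0]*d1,e2+t[1]*d2
    return (a+b)/2,np.linalg.norm(a-b)
def totool(dw):
    return R.from_euler("xyz",telemetry.observe()["tool_rot"]).inv().apply(dw)
```

Run:
```python
from h import *
c=calibration("top")
for p in[(229,205),(301,204),(266,212),(280,212),(292,212),(253,212),(240,212)]:print(p,onz(c,*p,.032).round(3))
w=calibration("wrist");s=telemetry.observe()
Rt=R.from_euler("xyz",s["tool_rot"]);print("cam in tool",Rt.inv().apply(w["eye"]-s["position"]),(Rt.inv()*R.from_euler("xyz",w["attitude"])).as_matrix().round(2),w["vfov"])
im=cv2.imread("pics/top0.png")[180:232,210:325]; 
im2=cv2.imread("pics/scene0.png")[170:240,210:325]
cv2.imwrite("pics/crop.png",np.vstack([cv2.resize(im,(690,260),interpolation=2),cv2.resize(im2,(690,330),interpolation=2)]))
```

```text
(229, 205) [0.521 0.187 0.032]
(301, 204) [ 0.517 -0.087  0.032]
(266, 212) [0.49  0.047 0.032]
(280, 212) [ 0.489 -0.006  0.032]
(292, 212) [ 0.488 -0.051  0.032]
(253, 212) [0.491 0.096 0.032]
(240, 212) [0.493 0.146 0.032]
cam in tool [ 0.07438508  0.00013247 -0.12450735] [[-0.   -0.96 -0.29]
 [ 1.   -0.   -0.  ]
 [-0.   -0.29  0.96]] 71.1470673684981
```

View pics/crop.png

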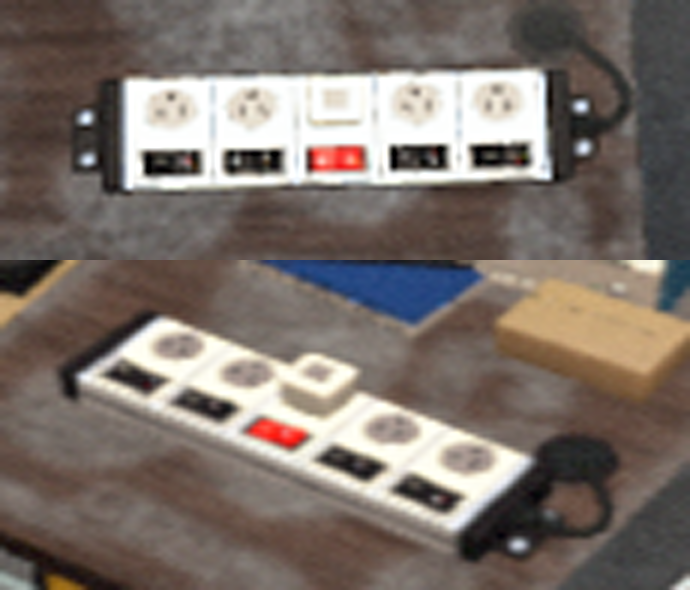

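Places are clear: red is 3 of 5, with the charger beside it. On/off states of the black ones need a close view, so I'll work out the hover move.

Run:
```python
from h import *
s=telemetry.observe();Rt=R.from_euler("xyz",s["tool_rot"])
print(Rt.inv().apply(np.array([.49,.10,.23])-s["position"]))
print((Rt.inv()*R.from_euler("xyz",[np.pi,0,np.pi/2-.015])).as_rotvec())
```

```text
[-0.39530143 -0.31843838  0.01983959]
[-8.90209103e-04  6.69919072e-04  1.12803444e+00]
```

Request:
nudge_tcp([
  {"jaw":0,"sx":-0.04,"sy":-0.032,"drz":0.113},
  {"jaw":0,"sx":-0.08,"sy":-0.064,"drz":0.226},
  {"jaw":0,"sx":-0.12,"sy":-0.096,"drz":0.339},
  {"jaw":0,"sx":-0.16,"sy":-0.128,"drz":0.451},
  {"jaw":0,"sx":-0.2,"sy":-0.16,"drz":0.564},
], grip_force=20)

```text
clock: 0.72
position: [0.3854, 0.327, 0.2499]
tool_rot: [-3.141, 0.0, 2.116]
force: [0.9, -0.4, 0.9]
grip_width: 0.0004
finger_force: 0.0
```

Run:
```python
from h import *
s=telemetry.observe();Rt=R.from_euler("xyz",s["tool_rot"])
print(Rt.inv().apply(np.array([.49,.10,.23])-s["position"]))
print((Rt.inv()*R.from_euler("xyz",[np.pi,0,np.pi/2-.015])).as_rotvec())
```

```text
[-0.24839098 -0.02828655  0.01992575]
[-1.62673380e-04  8.71076995e-05  5.60304031e-01]
```

Request:
nudge_tcp([
  {"jaw":0,"sx":-0.05,"sy":-0.006,"sz":0.004,"drz":0.112},
  {"jaw":0,"sx":-0.1,"sy":-0.012,"sz":0.008,"drz":0.224},
  {"jaw":0,"sx":-0.15,"sy":-0.018,"sz":0.012,"drz":0.336},
  {"jaw":0,"sx":-0.2,"sy":-0.023,"sz":0.016,"drz":0.448},
  {"jaw":0,"sx":-0.248,"sy":-0.028,"sz":0.02,"drz":0.56},
])

```text
clock: 1.35
position: [0.4909, 0.1009, 0.2299]
tool_rot: [3.142, 0.0, 1.556]
force: [0.6, 0.6, 0.2]
grip_width: 0.0002
finger_force: 0.0
```

Request:
nudge_tcp([
  {"jaw":0},
  {"jaw":0},
])

```text
clock: 1.6
position: [0.4902, 0.1028, 0.2298]
tool_rot: [-3.141, 0.0, 1.56]
force: [0.6, 0.2, 0.5]
grip_width: 0.0
finger_force: 0.0
```

Run:
```python
from h import *
import pickle
w=calibration("wrist");im=grab_frame("wrist");cv2.imwrite("pics/w1.png",im);pickle.dump(w,open("w1.pkl","wb"))
```

```text
(no output)
```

View pics/w1.png

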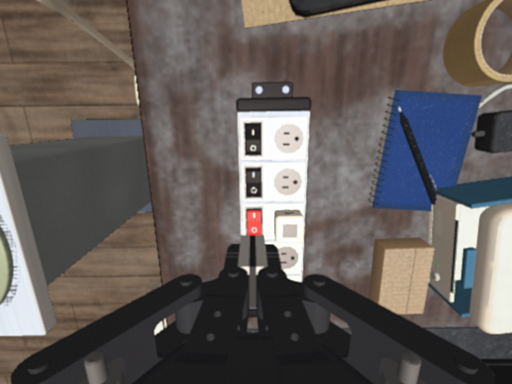

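The wrist view shows place 1 at (254,138), place 2 at (253,183) and red at (255,222), with the charger at (289,228). Places 4 and 5 are behind the fingers, so I'll move 0.14 m toward the cord for the second view.

Request:
nudge_tcp([
  {"jaw":0,"sx":-0.05},
  {"jaw":0,"sx":-0.1},
  {"jaw":0,"sx":-0.14},
  {"jaw":0,"sx":-0.14},
  {"jaw":0,"sx":-0.14},
])

```text
clock: 2.28
position: [0.489, -0.0361, 0.23]
tool_rot: [-3.142, -0.001, 1.562]
force: [-0.8, 0.7, 0.5]
grip_width: 0.0001
finger_force: 0.0
```

Run:
```python
from h import *
import pickle
w=calibration("wrist");im=grab_frame("wrist");cv2.imwrite("pics/w2.png",im);pickle.dump(w,open("w2.pkl","wb"))
a=cv2.imread("pics/w1.png")[75:250,225:325];b=im[0:250,200:330]
rs=lambda x,k:cv2.resize(x,None,fx=k,fy=k,interpolation=cv2.INTER_CUBIC)
A=rs(a,3.4)[:595];B=rs(b,2.38)[:595];h=min(len(A),len(B));cv2.imwrite("pics/w12.png",np.hstack([A[:h],B[:h]]))
```

```text
(no output)
```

View pics/w12.png

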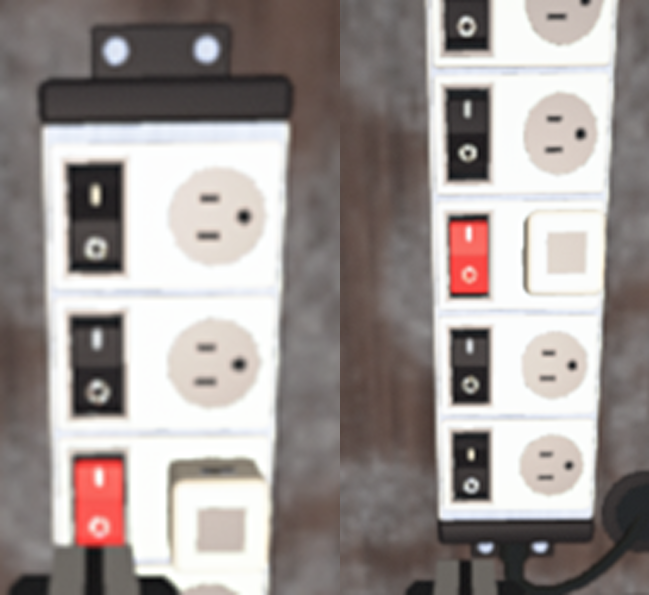

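Both views: black rockers at places 1, 2, 4 and 5. Places 1 and 5 share one shading (I half dark, O half light) and places 2 and 4 the opposite. I'll measure the positions and compare shading with the red one, which is known to be on.

Create m.py:
```python
from h import *
import pickle
W={k:pickle.load(open(f"w{k}.pkl","rb")) for k in(1,2)};I={k:cv2.imread(f"pics/w{k}.png") for k in(1,2)}
def rects(k):
    hsv=cv2.cvtColor(I[k],cv2.COLOR_BGR2HSV);white=((hsv[...,1]<60)&(hsv[...,2]>170))
    out=[]
    for nm,m in(("blk",hsv[...,2]<150),("red",(hsv[...,1]>120)&((hsv[...,0]<10)|(hsv[...,0]>170)))):
        m=(m*255).astype(np.uint8);m[:, :236]=0;m[:,264:]=0;m[236:]=0
        m=cv2.morphologyEx(m,cv2.MORPH_CLOSE,np.ones((3,3)))
        for c in cv2.findContours(m,cv2.RETR_EXTERNAL,cv2.CHAIN_APPROX_NONE)[0]:
            x,y,w,h=cv2.boundingRect(c)
            if 8<w<26 and 18<h<50: out.append((nm,x,y,w,h))
    return sorted(out,key=lambda r:r[2])
if __name__=="__main__":
    for k in(1,2):
        for nm,x,y,w,h in rects(k):
            p=(x+w/2-.5,y+h/2-.5)
            g=cv2.cvtColor(I[k],cv2.COLOR_BGR2GRAY)[y:y+h,x+3:x+6].mean(1)
            print(k,nm,(x,y,w,h),onz(W[k],*p,.032).round(4),I[k][y:y+h,x+3:x+5].mean((1,)).max(1).round().astype(int))
```

```bash
python3 m.py
```

```text
1 blk (244, 123, 17, 33) [0.4902 0.1531 0.032 ] [106  32  32  38  42  41  39  36  34  36  34  35  35  36  34  36  45  65
  76  78  76  74  74  71  70  70  69  66  53  32  32  80 178]
1 blk (245, 167, 17, 31) [0.4908 0.1013 0.032 ] [164  76  32  34  52  72  80  78  77  76  76  75  74  75  74  65  48  42
  42  44  41  44  48  51  49  44  40  32  30  62 140]
1 red (247, 210, 14, 26) [0.4909 0.0477 0.032 ] [174 240 248 251 251 251 250 250 251 251 250 249 248 250 251 251 250 250
 250 251 251 251 251 253 241 153]
2 blk (243, 0, 20, 22) [0.4909 0.1444 0.032 ] [ 50  56  58  59  60  60  60  60  60  60  61  61  62  63  62  50  30  26
  32  34  54 122]
2 blk (244, 37, 19, 39) [0.491 0.102 0.032] [101  42  36  36  34  48  59  60  58  60  60  62  62  62  63  64  65  64
  58  44  34  34  34  34  34  32  31  32  30  32  37  42  45  42  38  34
  32  36  86]
2 red (246, 92, 16, 32) [0.4911 0.0493 0.032 ] [ 84 185 244 250 250 249 249 249 249 249 249 249 249 249 246 245 248 249
 249 249 249 249 248 248 248 249 249 249 250 252 228 104]
2 blk (246, 138, 17, 32) [ 0.4912 -0.0027  0.032 ] [112  43  32  34  58  76  78  77  76  77  76  76  77  78  75  63  43  38
  38  38  38  38  44  48  46  42  38  34  32  30  48 114]
2 blk (247, 181, 16, 30) [ 0.4914 -0.0549  0.032 ] [152  69  32  38  46  50  50  44  34  33  34  32  34  32  34  44  58  63
  62  60  58  62  68  70  66  46  29  34  69 140]
```

Run:
```python
from m import *
for k in(1,2):
    for nm,x,y,w,h in rects(k):
        if nm=="red": print(k,"GB",I[k][y:y+h,x+2:x+5].mean(1)[:,:2].round().astype(int).T.tolist(), I[k][y:y+h,x+w-5:x+w-2].mean(1)[:,1].round().astype(int).tolist())
for n in("top","scene"):
    c=calibration(n);im=cv2.imread(f"pics/{n}0.png")
    for i,yc in enumerate([.1531,.1013,.0488,-.0027,-.0549]):
        v=[]
        for t in np.arange(-16,17,2):
            s=[]
            for dx in(-6,-5,5,6):
                u=proj(c,[.4905+dx*.001-(yc-.05)*.008,yc-t*.001,.036]);s.append(cv2.getRectSubPix(im,(1,1),u)[0,0])
            v.append(np.mean(s,0)[1])
        print(n,i+1,np.round(v).astype(int))
c={n:calibration(n) for n in("top","scene")}
# scene close crop
im=cv2.imread("pics/scene0.png")[178:232,218:305]
cv2.imwrite("pics/sc.png",cv2.resize(im,None,fx=9,fy=9,interpolation=cv2.INTER_CUBIC))
```

```text
1 GB [[44, 60, 81, 98, 98, 96, 94, 94, 93, 93, 91, 87, 83, 83, 84, 83, 84, 91, 107, 123, 122, 103, 86, 71, 62, 54], [44, 64, 88, 108, 108, 105, 103, 102, 101, 101, 99, 95, 89, 88, 90, 89, 90, 96, 112, 128, 128, 111, 91, 75, 65, 56]] [46, 66, 91, 108, 108, 104, 104, 103, 104, 103, 102, 95, 89, 87, 88, 88, 89, 102, 124, 136, 136, 127, 98, 74, 73, 88]
2 GB [[35, 50, 73, 91, 98, 98, 98, 99, 99, 100, 100, 101, 102, 101, 96, 82, 72, 70, 71, 71, 70, 73, 75, 75, 74, 72, 71, 72, 72, 69, 55, 36], [34, 52, 79, 98, 106, 107, 106, 107, 108, 108, 109, 110, 111, 110, 104, 88, 76, 74, 75, 75, 74, 77, 80, 80, 79, 77, 76, 76, 76, 74, 58, 35]] [39, 52, 78, 99, 104, 104, 105, 106, 106, 107, 108, 109, 110, 110, 103, 87, 75, 73, 74, 73, 74, 82, 92, 96, 90, 84, 76, 75, 76, 73, 57, 40]
top 1 [82 39 42 49 58 59 57 50 42 55 69 76 81 82 78 60 68]
top 2 [ 93  49  74 102  87  74  76  73  60  53  56  71  98  90  59  58  71]
top 3 [ 70  75  93 115 116 112 106 100  79  62  66  72  80  82  70  73  90]
top 4 [31 38 60 69 78 70 64 62 55 44 43 54 60 61 48 29 65]
top 5 [61 34 38 40 40 39 37 39 40 54 68 69 67 57 49 47 70]
scene 1 [148 119  96  80  64  64  62  56  58  60  65  64  62  62  67  68  70]
scene 2 [141 109  92  76  74  75  78  74  66  64  70  71  63  52  42  49  52]
scene 3 [138 102  86  74  74  76  81  75  65  65  75  74  67  57  54  55  62]
scene 4 [135 102  79  72  72  76  74  66  62  68  70  70  65  61  60  54  55]
scene 5 [124  87  64  60  67  64  58  56  62  64  67  79  94  92  82  76  73]
```

View pics/sc.png

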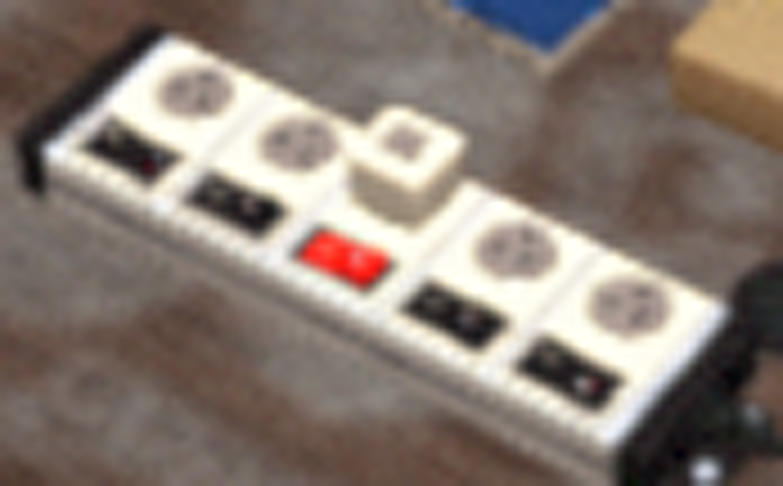

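Red (known on) has a bright I half and a dark O half. Places 2 and 4 match it, so they are on; 1 and 5 are reversed, so they are off. The 52 mm pitch checks out, and the two-view parallax puts the rocker middles about 1.6 mm above 32, against an expected 2.5. I'll go to the far end now.

Request:
nudge_tcp([
  {"jaw":0,"sx":0.05,"sz":0.01},
  {"jaw":0,"sx":0.1,"sz":0.03},
  {"jaw":0,"sx":0.15,"sz":0.06},
  {"jaw":0,"sx":0.2,"sy":-0.001,"sz":0.1},
  {"jaw":0,"sx":0.224,"sy":-0.001,"sz":0.13},
])

```text
clock: 2.95
position: [0.4891, 0.1909, 0.0984]
tool_rot: [-3.141, -0.001, 1.565]
force: [0.1, -0.5, 0.4]
grip_width: 0.0004
finger_force: 0.0
```

Request:
nudge_tcp([
  {"jaw":0,"sz":0.01},
  {"jaw":0,"sz":0.02},
  {"jaw":0,"sz":0.02},
  {"jaw":0,"sz":0.02},
])

```text
clock: 3.45
position: [0.4908, 0.1861, 0.0807]
tool_rot: [3.141, -0.0, 1.559]
force: [-0.9, -1.1, -0.5]
grip_width: 0.0001
finger_force: 0.0
```

Run:
```python
from h import *
s=telemetry.observe();print(s["position"],s["tool_rot"])
print((totool(np.array([.4901,.186,.0615])-s["position"])).round(4),(R.from_euler("xyz",s["tool_rot"]).inv()*R.from_euler("xyz",[np.pi,0,np.pi/2+.006])).as_rotvec().round(4))
```

```text
[0.49083203 0.18611704 0.08074178] [ 3.14067123e+00 -4.16101299e-04  1.55882759e+00]
[-0.0001 -0.0007  0.0192] [ 0.0009 -0.0004 -0.018 ]
```

Request:
nudge_tcp([
  {"jaw":0,"sy":-0.0005,"sz":0.01,"drz":-0.018},
  {"jaw":0,"sy":-0.0005,"sz":0.016,"drz":-0.018},
  {"jaw":0,"sy":-0.0005,"sz":0.019,"drz":-0.018},
  {"jaw":0,"sy":-0.0005,"sz":0.019,"drz":-0.018},
  {"jaw":0,"sy":-0.0005,"sz":0.019,"drz":-0.018},
])

```text
clock: 4.08
position: [0.4899, 0.1866, 0.0611]
tool_rot: [3.141, -0.0, 1.578]
force: [0.3, -0.2, 0.5]
grip_width: -0.0
finger_force: 0.0
```

Request:
nudge_tcp([
  {"jaw":0,"sx":-0.015},
  {"jaw":0,"sx":-0.03},
  {"jaw":0,"sx":-0.045},
  {"jaw":0,"sx":-0.06},
  {"jaw":0,"sx":-0.06},
])

```text
clock: 4.7
position: [0.4904, 0.125, 0.0611]
tool_rot: [-3.142, 0.0, 1.576]
force: [0.7, 1.4, 0.7]
grip_width: 0.0003
finger_force: 0.0
```

Request:
nudge_tcp([
  {"jaw":0,"sx":-0.015},
  {"jaw":0,"sx":-0.03},
  {"jaw":0,"sx":-0.039},
  {"jaw":0,"sx":-0.039},
])

```text
clock: 5.2
position: [0.4906, 0.0867, 0.061]
tool_rot: [-3.142, 0.0, 1.576]
force: [0.4, 0.3, 0.6]
grip_width: 0.0002
finger_force: 0.0
```

Request:
nudge_tcp([
  {"jaw":0,"sz":0.003},
  {"jaw":0,"sz":0.005},
  {"jaw":0,"sz":0.007},
  {"jaw":0,"sz":0.007},
])

```text
clock: 5.7
position: [0.4904, 0.0878, 0.0538]
tool_rot: [-3.141, 0.0, 1.578]
force: [0.4, 0.6, -0.3]
grip_width: -0.0001
finger_force: 0.0
```

Request:
nudge_tcp([
  {"jaw":0,"sz":-0.004},
  {"jaw":0,"sz":-0.008},
  {"jaw":0,"sz":-0.008},
])

```text
clock: 6.08
position: [0.4908, 0.0876, 0.0625]
tool_rot: [3.141, -0.0, 1.578]
force: [0.2, -0.3, 0.5]
grip_width: -0.0002
finger_force: 0.0
```

Request:
nudge_tcp([
  {"jaw":0,"sx":-0.015},
  {"jaw":0,"sx":-0.03},
  {"jaw":0,"sx":-0.045},
  {"jaw":0,"sx":-0.06},
  {"jaw":0,"sx":-0.065},
])

```text
clock: 6.7
position: [0.491, 0.0211, 0.062]
tool_rot: [-3.142, 0.0, 1.576]
force: [0.3, -0.4, -0.2]
grip_width: -0.0
finger_force: 0.0
```

Run:
```python
from h import *
im=grab_frame("wrist");cv2.imwrite("pics/w3.png",im)
cv2.imwrite("pics/w3c.png",cv2.resize(im[:, 190:330],None,fx=1.55,fy=1.55,interpolation=2))
```

```text
(no output)
```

View pics/w3c.png

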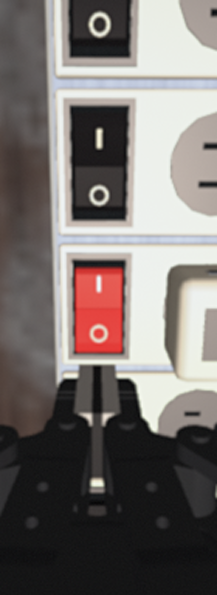

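Place 2 has flipped: its I half (98,140) is now dark and its O half (98,190) lighter. Red at (98,305) is still on, with the charger in place. On to place 4.

Request:
nudge_tcp([
  {"jaw":0,"sx":-0.015},
  {"jaw":0,"sx":-0.03},
  {"jaw":0,"sx":-0.039},
  {"jaw":0,"sx":-0.039},
])

```text
clock: 7.25
position: [0.4913, -0.0173, 0.062]
tool_rot: [3.142, 0.0, 1.576]
force: [-0.7, -0.8, 0.1]
grip_width: -0.0003
finger_force: 0.0
```

Request:
nudge_tcp([
  {"jaw":0,"sz":0.003},
  {"jaw":0,"sz":0.005},
  {"jaw":0,"sz":0.008},
  {"jaw":0,"sz":0.008},
])

```text
clock: 7.75
position: [0.4911, -0.0162, 0.0537]
tool_rot: [-3.141, -0.0, 1.578]
force: [0.6, -0.6, 0.1]
grip_width: 0.0001
finger_force: 0.0
```

Request:
nudge_tcp([
  {"jaw":0,"sz":-0.004},
  {"jaw":0,"sz":-0.008},
  {"jaw":0,"sz":-0.008},
])

```text
clock: 8.12
position: [0.4915, -0.0164, 0.0625]
tool_rot: [3.141, -0.0, 1.578]
force: [0.1, -0.1, -0.3]
grip_width: -0.0001
finger_force: 0.0
```

Request:
nudge_tcp([
  {"jaw":0,"sx":-0.015},
  {"jaw":0,"sx":-0.03},
  {"jaw":0,"sx":-0.045},
  {"jaw":0,"sx":-0.06},
  {"jaw":0,"sx":-0.07},
])

```text
clock: 8.75
position: [0.4917, -0.0878, 0.062]
tool_rot: [3.142, 0.0, 1.577]
force: [0.2, 0.6, 0.5]
grip_width: 0.0004
finger_force: 0.0
```

Request:
nudge_tcp([
  {"jaw":0},
  {"jaw":0,"sz":-0.03},
  {"jaw":0,"sz":-0.06},
  {"jaw":0,"sz":-0.1},
  {"jaw":0,"sz":-0.1},
])

```text
clock: 9.38
position: [0.493, -0.0859, 0.1643]
tool_rot: [3.137, -0.0, 1.579]
force: [-0.2, -0.5, -1.4]
grip_width: -0.0
finger_force: 0.0
```

Run:
```python
from h import *
im=grab_frame("wrist");cv2.imwrite("pics/w4.png",im)
cv2.imwrite("pics/w4c.png",cv2.resize(im[:250, 190:330],None,fx=2.3,fy=2.3,interpolation=2))
```

```text
(no output)
```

View pics/w4c.png

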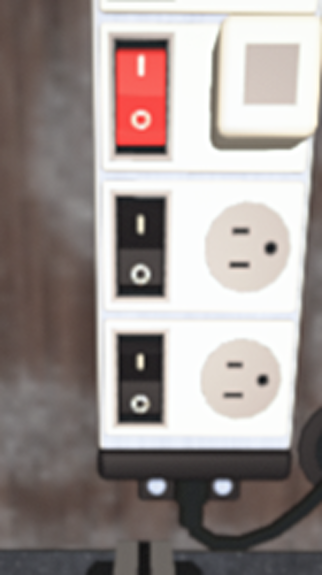

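Places 4 (140,245) and 5 (140,380) now look the same and off. Red (140,95) is still on and the charger stands. Handing in.

Request:
nudge_tcp([
  {"jaw":0},
  {"jaw":0},
])

```text
clock: 9.68
position: [0.4914, -0.0863, 0.1612]
tool_rot: [-3.14, -0.0, 1.578]
force: [0.7, -0.2, -0.7]
grip_width: -0.0
finger_force: 0.0
```

```bash
python3 -c "
from workcell import bot, telemetry, workorder, grab_frame, calibration
print(workorder.job_done())"
```

```text
the job is handed in; nothing more can be done
None
```

Job handed in at 9.7 s: the closed fingertip ran low along the row from place 1 to place 5, pressing places 2 and 4 off. Places 1 and 5 were already off, and the camera showed the red rocker at place 3 still on with its charger in place.

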